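Let a bead tube out of the dispenser with its lever

TASK

Press down the long end of the dispenser's lever, at its round wooden pad, with your fingertips so that the heavy steel flap rises and the bead tube behind it rolls out into the tray at the front. Keep it down until the tube lies in the tray, then ease the lever back up so that the flap shuts without dropping, and take the hand away. Only the lever is to be touched: do not lift it off its fulcrum, do not touch the flap, the tube or the rest of the dispenser, and leave the jar, the loupe and the vial beside it alone.

Things in the scene. Friction and masses are not known exactly. Their poses are not given: they have to be found in the camera images.
- dispenser: Plywood dispenser fixed to the table, 70 mm tall. Origin on the table; own x to its back, -x to its front (roughly the robot), y left, z up. Baseboard x -0.225..0.06, y -0.085..0.075, 8 mm thick. Chute with open tray before it along y = -0.03 (80 mm wide inside), lever along y = 0.04 with a rubber-topped stop 39 mm high under it at x -0.20.
- lever: Loose steel bar lever, 14 mm wide, 10 mm thick, 80 g, its cross pin resting in the open notches of an aluminium fulcrum. Origin on the pin axis, 62 mm up; own -x along the long arm (pad centre 130 mm from the pin), +x along the short arm (55 mm), whose nose lies under the flap's side lug. Long end about 0.18 rad up at rest, about as much down on the rubber stop.
- pad (a point): Centre of the top face of the round wooden pad, 36 mm diameter, on the lever's long end: about 92 mm above the table at rest, 47 mm with the lever on the stop (45 mm lower, at most 5 mm shift sideways). 1 to 3 N there lifts the flap; let go, the lever swings back by itself under the flap's weight.
- flap (a joint): Opening of the heavy steel flap (136 x 92 mm, about 0.95 kg) hinged at the back of the chute, rad: 0 shut, grows as it rises, about 0.17 with the lever on the stop. Its down-turned front edge holds the tube back; the tube passes under it from about 0.11. It falls shut unless the lever holds it.
- flap_lip (a point): Middle of the lower front edge of the flap, 27 mm above the table when shut; rises about 22 mm.
- bead_tube: Capped round bead tube, 16 mm diameter, 74 mm long, lying across the sloping grey chute behind the flap's front edge. Origin at its middle, on its axis. It rolls by itself down into the tray in under a second when the flap is up, against the tray's front wall.
- tray (a point): Point on the floor of the open tray in front of the flap, on the chute's centre line, 17 mm behind the inner face of the tray's front wall (34 mm high). The tube at rest against that wall has its middle 8 to 10 mm in front of this point.
- fulcrum (a point): Point fixed to the dispenser in the middle of the fulcrum notches, 62 mm above the table, where the lever's pin rests.
- cream_jar: Bystander: white screw-top jar, 49 mm diameter, 50 mm tall, standing right of the tray. Origin at the centre of its underside.
- eye_loupe: Bystander: black eye loupe, 34 mm diameter, 30 mm tall, standing left of the lever. Origin at the centre of its underside.
- vial: Bystander: small glass vial, 24 mm diameter, 44 mm tall, standing right of the chute. Origin at the centre of its underside.
Not all that is in view belongs to the job. Of the things that look like the lever, the larger one is meant.

How it is judged:
On the way, in this order (a step that is already met when the one before it is completed fails the run):
1. the flap is raised by the fingers pressing on the lever (value of joint flap above 0.09 rad and contact force between the fingers and lever above 0.2 N).
2. the tube has rolled into the tray while the flap is still held up (all of step 1 and x of bead_tube in the frame of dispenser below -0.115 m), for 0.1 s.
At the end, for the whole second after the job is handed in: The tube lies at rest in the tray (its origin 0.115 to 0.152 m in front of the dispenser's origin, below 35 mm), the flap is shut (under 0.02 rad), and the lever rests on its fulcrum (pin within 8 mm of the notch middle) (x of bead_tube in the frame of dispenser between -0.152 and -0.115 m and z of bead_tube in the frame of dispenser below 0.035 m and linear speed of each of bead_tube, lever below 0.03 m/s and value of joint flap below 0.02 rad and distance between lever and fulcrum below 0.008 m); the robot touches nothing.
It fails at once if the flap drops (falls faster than 1.5 rad/s) (velocity of joint flap below -1.5 rad/s).
It fails at once if the robot touches the dispenser or its flap (contact force between the arm and dispenser above 1 N).
It fails at once if the robot touches the tube (contact force between the arm and bead_tube above 0.3 N).
It fails at once if the lever is lifted or dragged off its fulcrum (distance between lever and fulcrum above 0.012 m).
It fails at once if the jar, the loupe or the vial is moved by more than 15 mm (distance of any of cream_jar, eye_loupe, vial from where it was at the start of the episode above 0.015 m).
It also fails if it takes over 32 s, if anything falls off the work surface, if the arm or the gripper's body presses on something with over 40 N, if the wrist force passes 120 N, or if a joint passes its speed limit or range.

ROBOT

A 6-joint arm with a two-finger parallel gripper is mounted at the origin on a cart in front of the work surface, level with it; the furniture and walls round the work are solid. World frame = base frame: x ahead of the robot, y to its left, z up, the work surface at z = 0. Lengths are in m, angles in rad, forces in N, time in s.
With the tool pointing down it reaches from about 0.3 to 0.95 m from the base axis. Payload 3.1 kg.
Tool frame: the origin (TCP) lies midway between the tips of the shut fingers; the grasp point (between the pads) lies 19 mm behind it; z points along the fingers, y is the line along which they close (so a half turn about z gives the same grasp; the last joint's range is limited). The gripper opens to 85 mm and grips with 20 to 120 N. Pads are 22 mm wide; open, the fingers measure 114 mm over their backs; the gripper's body (76 mm by 85 mm) begins 54 mm behind the grasp point. The pads swing forward as they close: fully open they stand 13 mm farther back than shut.
Start: joints at [-1.376, 0.308, 1.634, -0, 1.2, -0.07], TCP at [0.164, -0.603, 0.231] pointing down, gripper open.
Joint ranges: [-3.06, 3.06], [-0.79, 1.96], [0.05, 2.63], [-1.19, 4.34], [0.05, 2.64], [-2.94, 2.94]. Speed limits (rad/s): [2.79, 2.79, 3.14, 3.14, 3.14, 3.14].

INTERFACE

Orientations are given as [roll, pitch, yaw] about the fixed x, y, z axes, in that order (R = Rz(yaw) Ry(pitch) Rx(roll)).
In Python, from rig import manip gives the robot as it stands. The module is installed in compiled form; this text tells all that it offers. Calls block until the motion is done:
- manip.reach(position, orientation): joint-space move of the TCP to a pose.
- manip.move_straight(position, frame=None, v=0.15, f_stop=None): straight line of the TCP; frame=None keeps the orientation; v is the mean speed in m/s. With f_stop (N) it stops when the force on the tool has changed by that much, and returns True; else False.
- manip.movej(angles): joint-space move.
- manip.command_gripper(opening, strength=None): opening from 0.0 (shut) to 1.0 (fully open); strength is the grip in N (None keeps the last); returns when the fingers have stopped.
- manip.hold(seconds).
- manip.ik(position, orientation): joint angles nearest the present ones, or None.
- manip.state(): the state.
- manip.grab_frame(name): name is "side" or "top" or "wrist"; returns a dict with "pixels" (400x640x3 uint8, red, green, blue), "range_z" (400x640 float32, m along the optical axis (not along the pixel's ray), 0 where there is no reading), "fov_y" (degrees; the focal length in pixels is half the picture's height over the tangent of half this angle, whatever the lens; pixels are square), "cx", "cy" (the principal point, pixels), "dist" ([k1, k2, p1, p2, k3] as OpenCV has them; the pictures are not rectified), "R" (3x3) and "t" (3): a world point X has camera coordinates R X + t. Camera axes: x right, y down, z forward; pixel columns grow to the right and rows downward; lengths in m; the calibration is good to about 2 mm. A picture is of the moment at which its call begins.
A pose or a line that the arm cannot do raises manip.PlanningError and nothing moves.
- manip.finish_job(): hands the job in; it is judged then, once.
The state is a dict: "t": time; "joint_pos": joint angles; "joint_vel": joint speeds; "tau": joint torques, N m; "tool_pos": TCP position; "tcp_rot": TCP orientation; "ft_force": force on the tool from outside, world axes, zero at the start; "ft_torque": the same for the moment, N m; "finger_gap": opening from 0.0 (shut) to 1.0 (fully open); "gripper_force": force on a finger pad.
Only numpy, scipy, OpenCV 4.12 (cv2) and the standard library are available. Lean on these libraries where they do the work, as an engineer would, in place of code of your own. Each camera call takes 0.05 s, during which the arm holds its last target. There are 200 camera calls.

## Working session

There is one attempt and no reset: what is moved stays moved. The work goes in short steps, each a Python script; the robot and the scene stay as the last script left them, time stands still between calls to the robot, and variables do not carry over. Pictures are saved under pics/ and viewed, at most 10 in all, crops included, and the job is handed in when it is done.

```bash
mkdir -p pics
cat > h.py <<'E'
import numpy as np, cv2, pickle
from rig import manip
def grab(n):
    f=manip.grab_frame(n); pickle.dump(f,open(f'pics/{n}.pkl','wb'))
    return f
def K(f):
    fl=200/np.tan(np.radians(f['fov_y'])/2)
    return np.array([[fl,0,f['cx']],[0,fl,f['cy']],[0,0,1]])
def world(f):
    h,w=f['range_z'].shape
    uv=np.stack(np.meshgrid(np.arange(w),np.arange(h)),-1).reshape(-1,1,2).astype(np.float64)
    n=cv2.undistortPoints(uv,K(f),np.array(f['dist'],float)).reshape(h,w,2)
    z=f['range_z'][...,None]; P=np.concatenate([n*z,z],-1)
    W=(P-np.array(f['t']))@np.array(f['R'])
    W[f['range_z']==0]=np.nan
    return W
E
python3 - <<'E'
from h import *
for n in('top','side'):
    f=grab(n); cv2.imwrite(f'pics/{n}1.png',f['pixels'][...,::-1])
print(manip.state()['t'])
E
```

```text
0.1
```

View pics/top1.png

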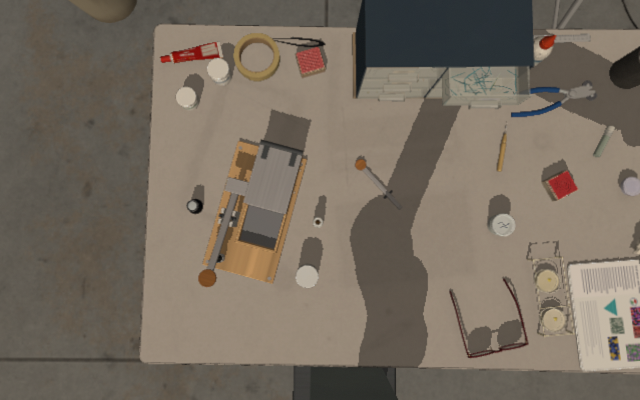

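View pics/side1.png

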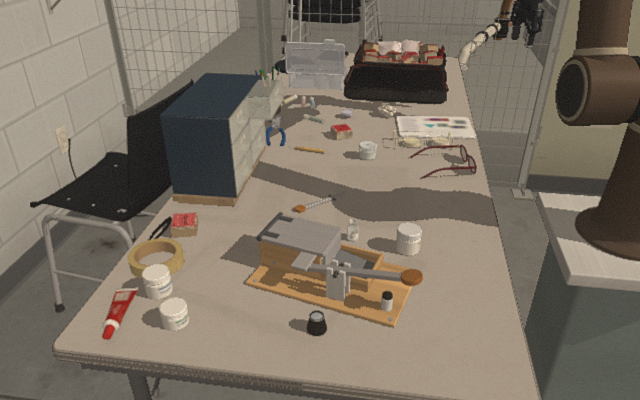

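Top view: two things look like the lever. One is the bar with the round wooden pad on the dispenser, pad at (207,278) and fulcrum at about (228,215). The other is a small loose bar with an orange knob at (360,164), lying on the table. I choose the larger, on the dispenser; in the side view its pad is at (412,277). The loupe is at (195,206), the vial at (318,222) and the jar at (307,276). I'll measure and check with a crop.

Run:
```python
from h import *
for n,(u,v),r in(('top',(207,278),14),('side',(412,277),16)):
    f=pickle.load(open(f'pics/{n}.pkl','rb')); W=world(f)
    np.set_printoptions(precision=4,suppress=True)
    sub=np.s_[v-r:v+r,u-r:u+r]
    w=W[sub].reshape(-1,3); m=(w[:,2]>.075)&(w[:,2]<.105)
    hsv=cv2.cvtColor(f['pixels'],cv2.COLOR_RGB2HSV)[sub].reshape(-1,3)
    mm=m&(hsv[:,1]>110)
    p=w[mm]; print(n,mm.sum(),'mean',p.mean(0),'mid',(p.min(0)+p.max(0))/2,'ext',np.ptp(p,axis=0))
    A=np.c_[p[:,:2],np.ones(len(p))]; print(' plane',np.linalg.lstsq(A,p[:,2],rcond=None)[0])
    if n=='top':
        # baseboard: orange-ish, z 4..14mm ; rect incl. all >4mm in dispenser region
        R=np.s_[125:300,200:312]; w=W[R].reshape(-1,3)
        for q in((207,278),(218,250),(228,215),(235,185),(280,150),(262,225),(250,262),(307,276),(318,222),(195,206),(220,258)): print(q,W[q[1],q[0]])
        ok=(W[...,2]>.004)&(W[...,2]<.09); l=np.zeros(ok.shape,np.uint8); l[R]=ok[R]
        nn,lab,st,c=cv2.connectedComponentsWithStats(l); i=lab[225,262]
        q=W[(lab==i)&(W[...,2]<.02)][:,:2].astype(np.float32)
        print('rect baseboard',cv2.minAreaRect(q),cv2.boxPoints(cv2.minAreaRect(q)))
    s=f['pixels'][max(0,v-140):v+40,max(0,u-90):u+130] 
    cv2.imwrite(f'pics/{n}c.png',cv2.resize(s,None,fx=3,fy=3)[...,::-1])
```

```text
top 246 mean [0.4534 0.3274 0.0916] mid [0.4539 0.3279 0.092 ] ext [0.0333 0.0334 0.0112]
 plane [-0.1666  0.0567  0.1486]
(207, 278) [0.4527 0.3274 0.0898]
(218, 250) [0.5082 0.3091 0.0811]
(228, 215) [0.5801 0.2941 0.0648]
(235, 185) [0.6431 0.2816 0.0643]
(280, 150) [0.718  0.1889 0.0679]
(262, 225) [0.5611 0.2286 0.014 ]
(250, 262) [0.48   0.2537 0.006 ]
(307, 276) [0.4557 0.1279 0.048 ]
(318, 222) [0.5698 0.1062 0.0083]
(195, 206) [0.5996 0.3725 0.0286]
(220, 258) [0.4897 0.3131 0.0382]
rect baseboard ((0.5924297571182251, 0.2470950484275818), (0.1640200912952423, 0.2858538031578064), 75.65007019042969) [[0.4336 0.2031]
 [0.7106 0.1322]
 [0.7512 0.2911]
 [0.4743 0.362 ]]
side 300 mean [0.453  0.3324 0.0912] mid [0.4526 0.3289 0.0892] ext [0.0339 0.035  0.015 ]
 plane [-0.1618 -0.082   0.1918]
```

View pics/topc.png

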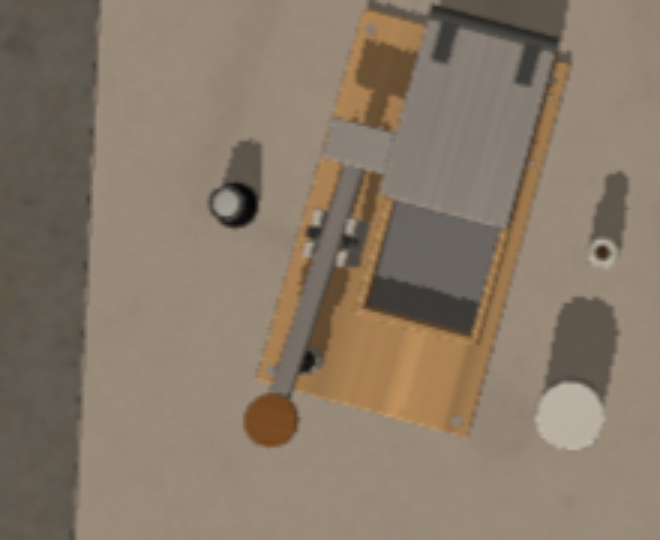

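Crop: the wooden pad is on the dispenser's lever and overhangs the front of the baseboard. The footprint measures 164x286 mm against a nominal 160x285, yaw about -14.35°. The pad lies at dispenser (-0.237, 0.039), height 92 mm, which agrees with the description. Now I shut the fingers, go above the pad, and check with the wrist and side cameras.

```bash
cat >> h.py <<'E'
YAW=np.radians(-14.35); FWD=-np.array([np.cos(YAW),np.sin(YAW),0])
PAD=np.array([.4535,.3278,.092])
E
python3 - <<'E'
from h import *
for y in(YAW,YAW+np.pi,YAW+np.pi/2,YAW-np.pi/2): print(y,manip.ik(PAD+[0,0,.08],[np.pi,0,y]))
manip.command_gripper(0.0)
c=[(y,manip.ik(PAD+[0,0,.08],[np.pi,0,y])) for y in (YAW,YAW+np.pi)]
c=[k for k in c if k[1] is not None]; y=min(c,key=lambda k:abs(k[1][5]))[0]
manip.reach(PAD+[0,0,.08],[np.pi,0,y])
s=manip.state(); print(y,s['t'],s['tool_pos'],s['ft_force'],s['finger_gap'])
f=grab('side'); cv2.imwrite('pics/side2.png',cv2.resize(f['pixels'][150:350,240:520],None,fx=2.5,fy=2.5)[...,::-1])
E
```

```text
-0.2504547476611863 [ 5.48062215e-01  2.48269139e-01  1.83992654e+00 -4.44089210e-16
  1.05339698e+00  2.36931329e+00]
2.891137905928607 [ 0.54806221  0.24826914  1.83992654  0.          1.05339698 -0.77227936]
1.3203415791337103 [ 5.48062215e-01  2.48269139e-01  1.83992654e+00 -4.44089210e-16
  1.05339698e+00  7.98516962e-01]
-1.8212510744560828 [ 0.54806221  0.24826914  1.83992654  0.          1.05339698 -2.34307569]
2.891137905928607 4.275 [0.45400514 0.32728675 0.17205118] [ 0.52315687 -0.00566496  0.21389807] -0.001599481350091652
```

View pics/side2.png

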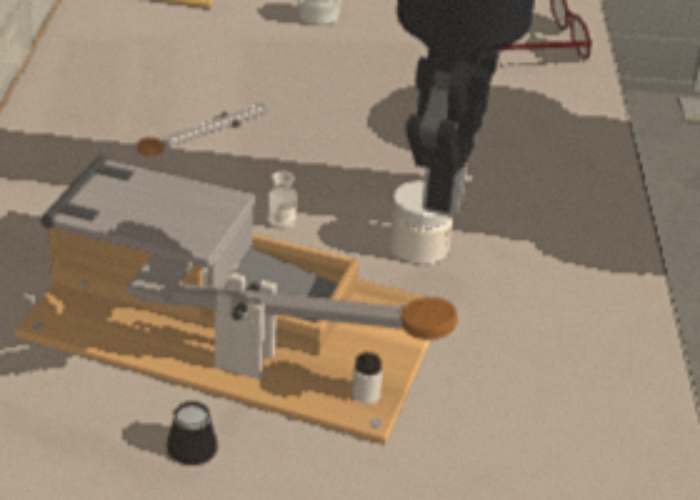

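Side crop: the shut fingertips at (440,210) hang straight above the pad at (430,318), with nothing in the way. Pressing now.

Run:
```python
from h import *
np.set_printoptions(precision=4,suppress=True)
def st(tag):
    s=manip.state(); print(tag,round(s['t'],2),s['tool_pos'],s['ft_force'])
manip.move_straight(PAD+[0,0,.012],v=.12); st('above')
for z in(.08,.070,.060,.052):
    q=PAD+FWD*.0025*(.092-z)/.045; q[2]=z
    r=manip.move_straight(q,v=.04,f_stop=12); st((z,r))
    if r: break
manip.hold(.8); st('hold')
f=grab('side'); cv2.imwrite('pics/side3.png',cv2.resize(f['pixels'][150:350,240:520],None,fx=2.5,fy=2.5)[...,::-1])
st('x')
```

```text
above 5.04 [0.454  0.328  0.1044] [-0.5498 -0.1345 -0.9   ]
(0.08, False) 5.79 [0.4528 0.328  0.08  ] [-1.5502  0.5789  1.8378]
(0.07, False) 6.19 [0.4524 0.3279 0.0696] [ 0.3486 -0.0047  0.8867]
(0.06, False) 6.59 [0.4519 0.3282 0.0598] [ 0.4541 -0.7566  2.5898]
(0.052, False) 6.94 [0.4514 0.3283 0.0518] [0.9694 0.2954 1.529 ]
hold 7.74 [0.4514 0.3284 0.052 ] [0.3797 1.0935 2.6467]
x 7.79 [0.4514 0.3284 0.052 ] [ 0.0777 -0.1006  2.4066]
```

View pics/side3.png

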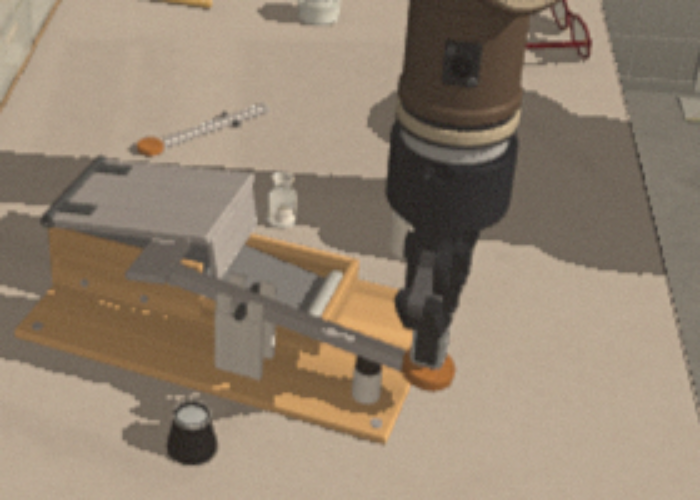

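Side crop: the flap is up, the lever is down at the pad (430,365), and the tube (325,292) lies against the tray's front wall. I ease the lever up and withdraw.

Run:
```python
from h import *
np.set_printoptions(precision=4,suppress=True)
manip.move_straight(PAD+[0,0,.006],v=.025)
manip.move_straight(PAD+[0,0,.1],v=.12)
manip.reach(PAD+[-.05,-.15,.15],[np.pi,0,YAW+np.pi]); manip.hold(.3)
s=manip.state(); print(s['t'],s['tool_pos'],s['ft_force'])
f=grab('top'); W=world(f); p=W[264:292,193:221].reshape(-1,3); p=p[(p[:,2]>.075)&(p[:,2]<.11)]; print('pad',len(p),p.mean(0))
a=f['pixels'][130:300,180:330]; b=grab('side')['pixels'][180:350,240:450]
cv2.imwrite('pics/fin.png',cv2.resize(np.hstack([a,b]),None,fx=2.2,fy=2.2)[...,::-1])
```

```text
11.7167 [0.4036 0.1786 0.2415] [-0.6358 -0.08   -0.0668]
pad 305 [0.4566 0.327  0.0906]
```

View pics/fin.png

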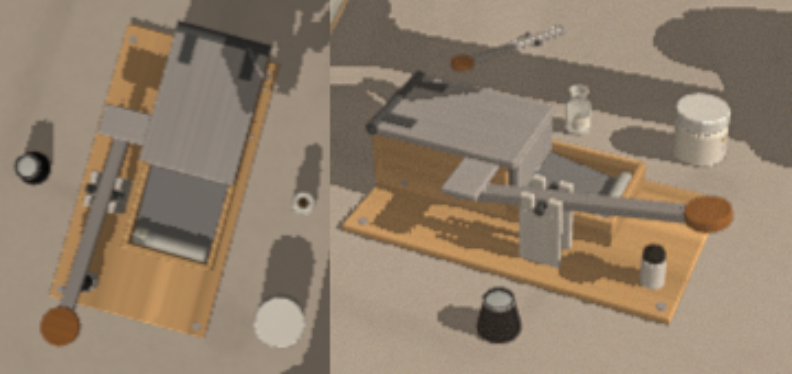

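The tube lies in the tray at the front wall (170,243 in the crop), the flap is shut, the lever is back up on its fulcrum, and the bystanders haven't moved.

```bash
python3 -c "
from rig import manip
print(manip.finish_job())"
```

```text
the job is handed in; nothing more can be done
None
```

The job is handed in: the last pictures, taken just before, show the tube in the tray, the flap shut, the lever back on its fulcrum and the hand clear; the hand-in returned no verdict.

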